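# Shut the lathe's belt cover and set its speed dial

### The job

I have just changed the belt step on the small wood lathe. Swing the white belt cover on top of the headstock down and press it until the catch clicks and keeps it fully shut, and turn the speed dial on the sloping control panel so that its white pointer stands at the yellow mark. Leave the turning tools and the other things lying around the lathe where they are.

Things in the scene. Friction and masses are not known exactly. Their poses are not given: they have to be found in the camera images.
- lathe: Small green wood lathe, fixed on the bench. Origin on the bench top under the middle of the headstock; x to the lathe's rear (away from the robot), y along the spindle to the headstock's outer end, z up. Headstock 120 mm (x) by 172 (y), top at z 245; hand wheel to y 118; black control box in front to x -165; bed, work (axis z 197) and tailstock on to y -590.
- belt_cover (a joint): Angle of the cover, rad: 0 fully shut and level, grows as its front edge swings up; limit 1.25; starts at 0.5 to 0.9. A stiff hinge (0.32 N m) keeps it where it is left. Below about 0.13 a sprung catch resists: 8 to 14 N on cover_press pushes it past (it snaps over at about 0.06); the catch then draws it shut and holds it, while a cover let go earlier stays ajar.
- cover_hinge (a point): Point on the cover's hinge axis, mid-width, at lathe x 60, y 0, z 247 mm, at the rear top edge of the headstock; the axis runs along the lathe's y. Axes as the lathe's.
- cover_press (a point): Where to press: on the white cover's top face, mid-width, 105 mm from the hinge axis, 10 mm above it when shut. Moves with the cover; z is its outward normal, -x points to its front edge. The cover is a white plate 128 mm deep, 176 wide, 10 thick, over the headstock, with a black finger lip on its front edge (to 137 mm from the hinge).
- speed_dial (a joint): Angle of the speed dial, rad, grows clockwise seen facing the panel, range 0 to 4.71. Starts between 1.45 and 2.30; the pointer is at the yellow mark at 2.88, so turn it clockwise. Slight friction (0.04 N m), stays where it is left.
- dial_grip (a point): Grip point on the axis of the black dial, 28 mm off the panel. z: the axis, out of the panel, leaning 27 degrees from vertical to the lathe's front (-x). x: along the grip bar to the white pointer end, turns with the dial. Skirt 22 mm in radius, 6.5 high; bar 40 mm long, 13 thick, 6 to 30 mm off the panel. Panel clear to 55 mm each side; headstock face 70 mm up the slope.
- dial_mark (a point): Middle of the yellow mark painted on the grey panel, 31 mm from the dial's axis, at about one o'clock.
- roughing_gouge: Turning gouge with dark wooden handle, 380 mm long, 30 mm high, lying on the bench in front of the bed. Origin at mid-length on its underside, blade towards its +y.
- skew_chisel: Skew chisel with light wooden handle, 360 mm long, 30 mm high, lying beside the gouge. Origin at mid-length on its underside.
- callipers: Flat steel callipers, 150 x 95 x 10 mm, on the bench in front of the lathe. Origin on their underside.
- scroll_chuck: Dark steel four-jaw chuck, 94 mm in diameter, 62 mm high, standing on its back near the headstock's outer end. Origin under its centre.
- polish_bottle: Amber bottle with red cap, 52 mm in diameter, 135 mm high, standing beyond the chuck. Origin under its centre.
- wax_tin: Flat round tin, 80 mm in diameter, 34 mm high, on the bench in front and to the left of the control box. Origin under its centre.
- knockout_bar: Steel knock-out bar with brass head, 175 mm long, 24 mm thick, lying on the lathe's bed under the work. Origin near its middle on its underside.

How it is judged:
By the outcome, as a careful person would: the job done as asked, in the order asked, and still so for the second after the job is handed in, with the robot touching nothing.
It also fails if it takes over 45 s, if anything falls off the work surface, if the arm or the gripper's body presses on something with over 40 N, if the wrist force passes 120 N, or if a joint passes its speed limit or range.

### The arm

A 6-joint arm with a two-finger parallel gripper is mounted at the origin on the work surface. World frame = base frame: x ahead of the robot, y to its left, z up, the work surface at z = 0. Lengths are in mm, angles in degrees, forces in N, time in s.
With the tool pointing down it reaches from about 275 to 975 mm from the base axis. Payload 8.4 kg.
Tool frame: the origin (TCP) lies midway between the tips of the shut fingers; the grasp point (between the pads) lies arm.grip_depth behind it (arm.grip_depth is the distance from the TCP to the grasp point, in mm); z points along the fingers, y is the line along which they close (so a half turn about z gives the same grasp; the last joint's range is limited). The gripper opens to 92 mm and grips with 3 to 60 N. Pads are 20 mm wide; open, the fingers measure 128 mm over their backs; the gripper's body (75 mm by 189 mm) begins 69 mm behind the grasp point.
Start: joints at [76.295, 20.225, 93.587, -0, 66.188, -0.138], TCP at [146.619, 607.561, 214.583] pointing down, gripper open.
Joint ranges: [-150.9, 150.9], [-52.94, 120.26], [3.33, 152.33], [-74.26, 254.26], [0, 154.13], [-172.89, 172.89]. Speed limits (degrees/s): [127.2, 127.2, 159.86, 180, 180, 180].

### API

Orientations are given as [roll, pitch, yaw] about the fixed x, y, z axes, in that order (R = Rz(yaw) Ry(pitch) Rx(roll)).
In Python, from station import arm gives the robot as it stands.
- The arm moves only by the tool drive_effector, called after "Request:" by a JSON object that holds its "name" and its "arguments". Schema: {"type":"object","properties":{"motion":{"type":"array","items":{"type":"object","properties":{"tx":{"type":"number"},"ty":{"type":"number"},"tz":{"type":"number"},"ax":{"type":"number"},"ay":{"type":"number"},"az":{"type":"number"}},"additionalProperties":false},"minItems":1,"maxItems":5},"finger_gap":{"type":"number"},"force":{"type":"number"},"only":{"type":"string"},"quiet":{"type":"boolean"},"lines":{"type":"string"}},"required":["motion"],"additionalProperties":false}. motion is a list of rows, 1 to 5 of them, each an object with the fields tx, ty, tz (the shift in shares of the most that a row can go, 1 being 50 mm), ax, ay, az (a rotation vector in units of 10 degrees); a field left out counts as zero; each row shifts and turns the commanded pose from where the row before left it, along the tool's axes as they then stand; what a row does not reach is not made up. A row lasts 1/10 s, in which the tool goes at most 50 mm and 8.59 degrees, less where a joint would pass 70% of its speed; a pose out of reach is approached as far as the arm can. finger_gap is the finger opening in mm, set as the call begins (left out keeps the last). The fingers move at their own pace and stop on an object; force is the grip in N (left out, the last holds). Time passes only in rows, so rows that do not move let the fingers close. The tool returns the time, the measured TCP pose, the force, the opening and the grip force at its end. only (a regular expression) keeps the lines of the reply that match it, lines (a string "A,B") keeps lines A to B, and quiet returns only ok. Input that does not fit is refused with a message, and nothing moves.
- arm.state(): the state, without advancing time (a new reading comes with each control period).
- arm.capture(name): name is "scene" or "top" or "wrist"; returns the picture (480x640x3 uint8, red, green, blue); there is no depth.
- arm.get_calibration(name): a dict with "mtx" (3x3 intrinsics, pixels), "R" (3x3) and "t" (3): a world point X has camera coordinates R X + t. Camera axes: x right, y down, z forward; pixel columns grow to the right and rows downward; lengths in mm; the calibration is good to about 2 mm. A picture is of the moment at which its call begins: read the wrist's pose just before it. get_calibration takes no time and is no camera call; for the wrist camera it gives the pose at the moment of the call.
- arm.finish_job(): hands the job in; it is judged then, once.
The state is a dict: "time": time; "joint_positions": joint angles; "qd": joint speeds; "tau": joint torques, N m; "tcp_pos": TCP position; "tool_rot": TCP orientation; "ft_force": force on the tool from outside, world axes, zero at the start; "moment": the same for the moment, N m; "gripper_width": finger opening in mm; "finger_force": force on a finger pad.
Only numpy, scipy, OpenCV 4.12 (cv2) and the standard library are available. Lean on these libraries where they do the work, as an engineer would, in place of code of your own. Each camera call takes 0.05 s, during which the arm holds its last target. There are 200 camera calls.

## Working session

There is one attempt and no reset: what is moved stays moved. The work goes in short steps, Python scripts to look and compute and a tool call to move; the robot and the scene stay as the last step left them, time stands still between calls to the robot, and variables do not carry over. Pictures are saved under pics/ and viewed, at most 10 in all, crops included, and the job is handed in when it is done.

```bash
ls; mkdir -p pics
```

Run:
```python
from station import arm
import cv2,numpy as np
for n in("scene","top","wrist"):
    im=arm.capture(n); cv2.imwrite(f"pics/{n}0.png",im[:,:,::-1]); c=arm.get_calibration(n); print(n,np.round(c["mtx"],1).tolist(),np.round(c["R"],3).tolist(),np.round(c["t"]).tolist())
print(arm.grip_depth,arm.state())
a=cv2.imread("pics/scene0.png");b=cv2.imread("pics/top0.png")
```

```text
pics
station.py
scene [[611.6, 0.0, 316.6], [0.0, 611.6, 234.7], [0.0, 0.0, 1.0]] [[0.99, 0.144, -0.009], [0.092, -0.68, -0.727], [-0.111, 0.719, -0.686]] [-557.0, 116.0, 1821.0]
top [[519.4, 0.0, 322.9], [0.0, 519.4, 241.6], [0.0, 0.0, 1.0]] [[-0.001, -1.0, 0.003], [-0.998, 0.001, -0.065], [0.065, -0.003, -0.998]] [75.0, 554.0, 1305.0]
wrist [[369.6, 0.0, 314.8], [0.0, 369.6, 244.7], [0.0, 0.0, 1.0]] [[0.235, 0.972, -0.001], [0.931, -0.225, 0.289], [0.28, -0.069, -0.957]] [-625.0, -32.0, 392.0]
18.700000000000003 {'time': 0.15, 'joint_positions': array([ 7.62949975e+01,  2.02545299e+01,  9.36167211e+01, -1.13711395e-04,
        6.61862618e+01, -1.38448715e-01]), 'qd': array([ 0.09040653,  0.01925038, -0.11021425,  0.06468264,  0.03336214,
       -0.10782206]), 'tau': array([-9.66574662e-04, -5.94205534e+01, -3.34469855e+01,  6.97194482e-02,
        2.03648291e-02, -1.06072405e-04]), 'tcp_pos': array([146.53791293, 607.22308465, 214.04268356]), 'tool_rot': array([-1.79942487e+02, -3.49892412e-05,  1.66433492e+02]), 'ft_force': array([-0.24456692, -0.68771357, -0.77855063]), 'moment': array([ 0.02881815, -0.00988701,  0.05842254]), 'finger_force': 0.0, 'gripper_width': 91.91644397266859}
```

View pics/scene0.png

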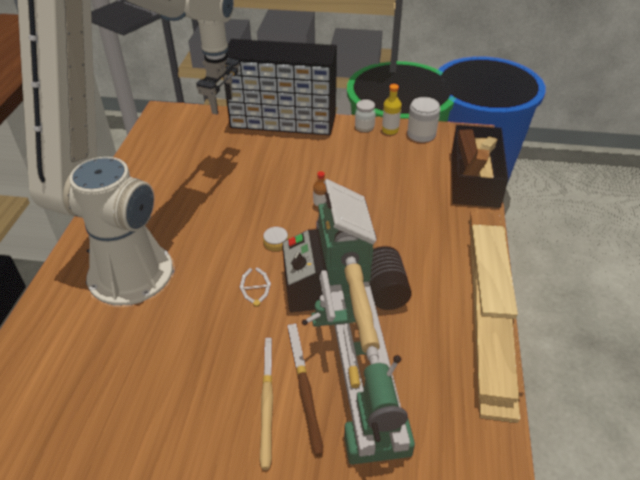

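View pics/top0.png

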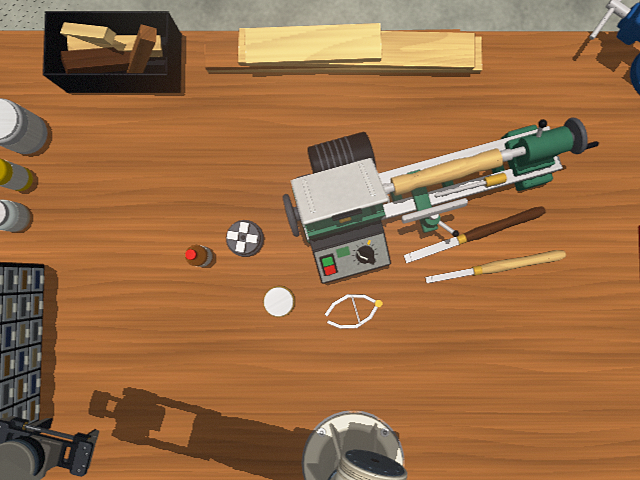

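The top view shows the open white cover around (338,193), the dial at about (366,255), and the control box below the headstock. In the scene view the dial is near (300,262). I'll enlarge both.

Run:
```python
import cv2,numpy as np
a=cv2.imread("pics/scene0.png")[170:320,270:390];b=cv2.imread("pics/top0.png")[150:290,275:405]
z=lambda i:cv2.resize(i,(400,int(i.shape[0]*400/i.shape[1])),interpolation=cv2.INTER_CUBIC)
a=z(a);b=z(b);h=max(len(a),len(b));o=np.zeros((h,800,3),np.uint8);o[:len(a),:400]=a;o[:len(b),400:]=b
cv2.imwrite("pics/z0.png",o);print(o.shape)
```

```text
(500, 800, 3)
```

View pics/z0.png

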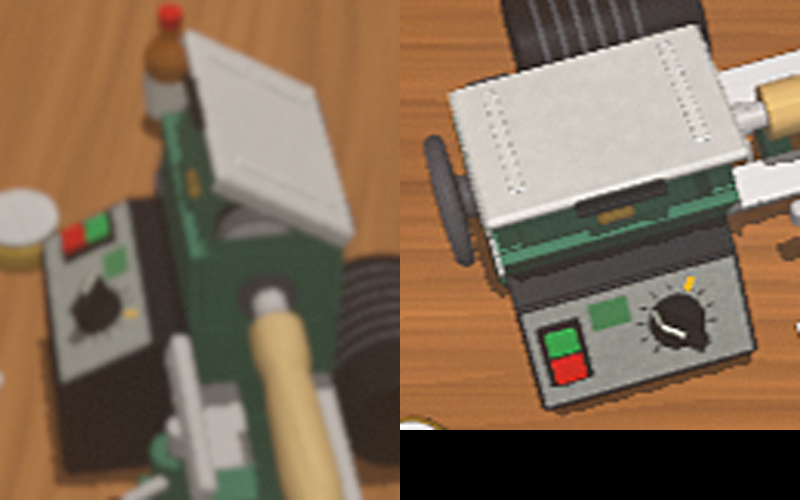

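The dial is at scene (298.5,262.4) and top (365.4,254). The cover corners show in both views, and the pointer aims up-left, about 10–11 o'clock. Next I triangulate these points.

Create h.py:
```python
from station import arm
import numpy as np,cv2
from scipy.spatial.transform import Rotation as Ro
def P(c): return c["mtx"]@np.c_[c["R"],c["t"]]
def tri(ca,a,cb,b):
    X=cv2.triangulatePoints(P(ca),P(cb),np.float64(a),np.float64(b)).ravel();X=X[:3]/X[3]
    e=[np.round((lambda q:q[:2]/q[2])(P(c)@np.r_[X,1])-p,1).tolist() for c,p in((ca,a),(cb,b))]
    return X,e
def rot(): return Ro.from_euler('xyz',arm.state()["tool_rot"],degrees=True)
```

Run:
```python
from h import *
s,t=arm.get_calibration("scene"),arm.get_calibration("top")
S=lambda x,y:(270+x*.3,170+y*.3)
T=lambda x,y:(275+(x-400)*.325,150+y*.325)
for n,a,b in[("dial",S(95,308),T(678,320)),("mark",S(131,313),T(690,283)),("of",S(185,32),T(488,220)),("or",S(312,90),T(452,92)),("ir",S(352,235),T(700,28)),("if",S(218,187),T(748,153)),("green",S(97,227),T(562,343)),("red",S(74,238),T(569,369)),("sq",S(115,263),T(611,313))]:
    X,e=tri(s,a,t,b);print(n,X.round(1),e)
```

```text
dial [518.1 -23.  144. ] [[-0.1, 0.0], [-0.0, -0.2]]
mark [547.4 -31.2 150.5] [[-0.7, 0.1], [-0.2, -1.1]]
of [573.6 112.7 326.7] [[0.1, -0.0], [0.0, 0.1]]
or [672.6 140.7 254.3] [[-0.8, 0.2], [-0.3, -1.4]]
ir [717.3 -29.2 256.7] [[-1.1, 0.2], [-0.4, -1.9]]
if [619.3 -54.  317.2] [[-0.4, 0.1], [-0.1, -0.6]]
green [503.4  64.4 149.8] [[-0.8, 0.1], [-0.3, -1.3]]
red [484.3  59.1 139.6] [[-0.8, 0.0], [-0.3, -1.4]]
sq [525.1  27.6 146.4] [[-0.6, 0.0], [-0.2, -1.0]]
```

Checks on the triangulation:
- The cover is 175 mm wide and about 122–126 mm deep, as it should be.
- Lathe yaw is about 15°, the hinge is near (690,54,247), and the cover angle is about 0.58 rad.

I now raise the arm, close the fingers and go above the press point.

Units first: shifts go in shares of 50 mm and turns go in units of 10 degrees. So -36 mm is -0.72, -28 mm is -0.56.

Request:
{"name": "drive_effector", "arguments": {"motion": [{"tz": -0.8},{"tz": -0.8},{"tz": -0.8},{"tz": -0.8},{"tx": -0.72,"ty": -0.56}], "finger_gap": 0, "force": 20}}

```text
time: 0.65
tcp_pos: [173.9, 576.2, 380.1]
tool_rot: [179.5, -0.0, 166.6]
ft_force: [1.4, 0.5, 1.6]
gripper_width: 53.9
finger_force: 0.0
```

Request:
{"name": "drive_effector", "arguments": {"motion": [{"tx": -0.72,"ty": -0.56},{"tx": -0.72,"ty": -0.56},{"tx": -0.72,"ty": -0.56},{"tx": -0.72,"ty": -0.56},{"tx": -0.72,"ty": -0.56}]}}

```text
time: 1.15
tcp_pos: [317.9, 391.9, 374.5]
tool_rot: [-180.0, 0.0, 166.5]
ft_force: [0.2, 0.5, 0.3]
gripper_width: 14.3
finger_force: 0.0
```

Request:
{"name": "drive_effector", "arguments": {"motion": [{"tx": -0.72,"ty": -0.56},{"tx": -0.72,"ty": -0.56},{"tx": -0.72,"ty": -0.56},{"tx": -0.72,"ty": -0.56},{"tx": -0.72,"ty": -0.56}]}}

```text
time: 1.65
tcp_pos: [460.0, 213.5, 374.5]
tool_rot: [180.0, -0.0, 166.4]
ft_force: [-0.3, 0.4, 0.2]
gripper_width: 0.2
finger_force: 0.0
```

Request:
{"name": "drive_effector", "arguments": {"motion": [{"tx": -0.72,"ty": -0.56},{"tx": -0.72,"ty": -0.56},{"az": 0.85},{"az": 0.85},{"az": 0.85}]}}

```text
time: 2.15
tcp_pos: [516.2, 143.3, 374.1]
tool_rot: [-180.0, -0.0, 140.5]
ft_force: [-0.1, -0.1, 0.2]
gripper_width: 0.5
finger_force: 0.0
```

Request:
{"name": "drive_effector", "arguments": {"motion": [{"az": 0.85},{"az": 0.85},{"az": 0.85},{"az": 0.85},{"az": 0.85}]}}

```text
time: 2.65
tcp_pos: [516.0, 143.9, 374.3]
tool_rot: [-180.0, 0.0, 98.1]
ft_force: [0.1, -0.2, -0.5]
gripper_width: 0.7
finger_force: 0.0
```

Request:
{"name": "drive_effector", "arguments": {"motion": [{"az": 0.8},{}]}}

```text
time: 2.85
tcp_pos: [516.0, 143.9, 374.3]
tool_rot: [-180.0, 0.0, 90.3]
ft_force: [-0.6, 0.8, 0.6]
gripper_width: 0.6
finger_force: 0.0
```

Create w.py:
```python
from h import *;import sys,pickle
n=sys.argv[1];c=arm.get_calibration("wrist");im=arm.capture("wrist")[:,:,::-1]
cv2.imwrite(f"pics/{n}.png",im);pickle.dump(c,open(n+".pkl","wb"))
```

```bash
python3 w.py wa
```

```text
(no output)
```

Request:
{"name": "drive_effector", "arguments": {"motion": [{"tx": -0.8,"ty": -0.2},{"tx": -0.8,"ty": -0.2},{}]}}

```text
time: 3.2
tcp_pos: [495.7, 60.6, 374.7]
tool_rot: [-180.0, 0.1, 90.5]
ft_force: [-0.6, 0.5, -1.0]
gripper_width: 0.1
finger_force: 0.0
```

```bash
python3 w.py wb
python3 -c "
import cv2,numpy as np
a=cv2.imread('pics/wa.png');b=cv2.imread('pics/wb.png');o=np.hstack([a,b]);cv2.imwrite('pics/wab.png',cv2.resize(o,(800,300)))"
```

```text
(no output)
```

View pics/wab.png

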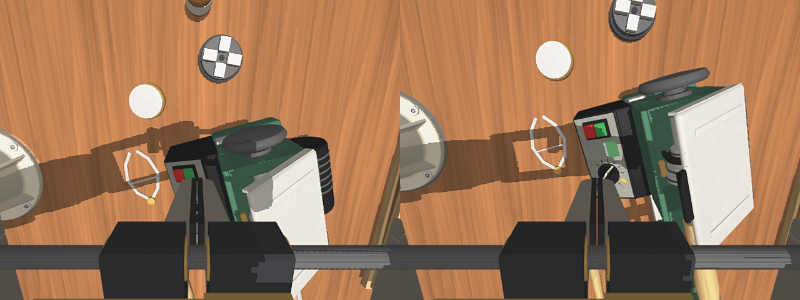

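The wrist view has the dial and panel half hidden by the fingers, with the white cover at right. I'll go on to the press and measure the dial later.

Request:
{"name": "drive_effector", "arguments": {"motion": [{"tx": -0.2,"ty": 0.76},{"tx": -0.2,"ty": 0.76},{"tx": -0.16,"ty": 0.76},{"tz": 0.6},{"tz": 0.3}]}}

```text
time: 3.75
tcp_pos: [611.1, 37.3, 326.7]
tool_rot: [-179.8, -0.0, 90.6]
ft_force: [-0.9, 1.0, -0.4]
gripper_width: 0.5
finger_force: 0.0
```

Request:
{"name": "drive_effector", "arguments": {"motion": [{"tz": 0.1},{"tz": 0.1},{"tz": 0.1}]}}

```text
time: 4.05
tcp_pos: [611.1, 37.1, 315.7]
tool_rot: [179.9, -0.0, 90.5]
ft_force: [-0.0, 0.4, 1.6]
gripper_width: 0.3
finger_force: 0.8
```

Scaled: 7 mm is 0.14, -4 mm is -0.08.

Request:
{"name": "drive_effector", "arguments": {"motion": [{"tx": -0.02,"ty": -0.08,"tz": 0.14},{"tx": -0.02,"ty": -0.08,"tz": 0.14},{"tx": -0.02,"ty": -0.06,"tz": 0.14},{"tx": -0.02,"ty": -0.06,"tz": 0.14},{"tx": -0.02,"ty": -0.04,"tz": 0.14}]}}

```text
time: 4.55
tcp_pos: [594.6, 31.5, 279.0]
tool_rot: [-180.0, -0.0, 90.4]
ft_force: [0.4, 1.1, 0.5]
gripper_width: 0.2
finger_force: 0.7
```

Request:
{"name": "drive_effector", "arguments": {"motion": [{"ty": -0.04,"tz": 0.1},{"ty": -0.02,"tz": 0.08},{"tz": 0.06},{}]}}

```text
time: 4.95
tcp_pos: [591.7, 31.0, 267.9]
tool_rot: [-180.0, 0.0, 90.4]
ft_force: [-2.3, -2.1, 5.0]
gripper_width: 0.5
finger_force: 2.3
```

Request:
{"name": "drive_effector", "arguments": {"motion": [{"tz": 0.04},{"tz": 0.02},{}]}}

```text
time: 5.25
tcp_pos: [591.8, 31.3, 264.4]
tool_rot: [-180.0, 0.0, 90.4]
ft_force: [-0.8, -0.5, 2.5]
gripper_width: 0.2
finger_force: 0.8
```

Request:
{"name": "drive_effector", "arguments": {"motion": [{"tz": 0.04},{"tz": 0.02},{}]}}

```text
time: 5.55
tcp_pos: [591.9, 31.6, 261.1]
tool_rot: [-180.0, -0.0, 90.4]
ft_force: [-0.3, -0.7, -0.1]
gripper_width: 0.5
finger_force: 0.0
```

Request:
{"name": "drive_effector", "arguments": {"motion": [{"tz": 0.04},{"tz": 0.02},{}]}}

```text
time: 5.85
tcp_pos: [591.9, 31.6, 258.3]
tool_rot: [-180.0, -0.0, 90.4]
ft_force: [0.4, -0.0, 0.1]
gripper_width: 0.2
finger_force: 0.0
```

Scaled: 2 mm is 0.04.

Request:
{"name": "drive_effector", "arguments": {"motion": [{"tz": 0.04},{}]}}

```text
time: 6.05
tcp_pos: [592.2, 31.5, 257.3]
tool_rot: [180.0, -0.0, 90.4]
ft_force: [-1.6, 0.1, 6.5]
gripper_width: 0.4
finger_force: 2.8
```

Request:
{"name": "drive_effector", "arguments": {"motion": [{"tz": 0.04},{}]}}

```text
time: 6.25
tcp_pos: [592.2, 31.5, 257.1]
tool_rot: [179.9, -0.0, 90.4]
ft_force: [-7.4, 0.0, 19.5]
gripper_width: 0.7
finger_force: 9.6
```

There is a hard stop at z 257.1 with 19.5 N, which matches the shut height of 257. Now I lift off and move to view the dial and check the cover.

Scaled: -40 mm is -0.8, -20 mm is -0.4.

Request:
{"name": "drive_effector", "arguments": {"motion": [{"tz": -0.8},{"tz": -0.8},{"tx": -0.8,"ty": -0.4},{"tx": -0.8,"ty": -0.4},{"tx": -0.8,"ty": -0.4}], "finger_gap": 92}}

```text
time: 6.75
tcp_pos: [532.3, -89.9, 334.9]
tool_rot: [179.9, 0.0, 90.5]
ft_force: [0.5, -0.4, 0.5]
gripper_width: 38.2
finger_force: 0.0
```

Request:
{"name": "drive_effector", "arguments": {"motion": [{}]}}

```text
time: 6.85
tcp_pos: [530.9, -92.6, 334.9]
tool_rot: [-180.0, 0.1, 90.2]
ft_force: [-0.2, 1.4, 0.1]
gripper_width: 46.4
finger_force: 0.0
```

```bash
python3 w.py wc
```

Request:
{"name": "drive_effector", "arguments": {"motion": [{"tx": -0.3,"ty": -0.8},{"tx": -0.3,"ty": -0.8},{}]}}

```text
time: 7.2
tcp_pos: [450.2, -119.6, 334.6]
tool_rot: [-179.9, -0.0, 90.4]
ft_force: [0.0, 0.4, -0.0]
gripper_width: 74.2
finger_force: 0.0
```

```bash
python3 w.py wd
python3 -c "
import cv2,numpy as np
from h import *
a=cv2.imread('pics/wc.png');b=cv2.imread('pics/wd.png');o=np.hstack([a,b]);cv2.imwrite('pics/wcd.png',cv2.resize(o,(800,300)))
import pickle
for n in'cd':
  p=P(pickle.load(open('w%s.pkl'%n,'rb')))@[518,-23,144,1];print(p[:2]/p[2])
"
```

```text
[301.61391991 146.79684725]
[389.56231988 117.34383262]
```

View pics/wcd.png

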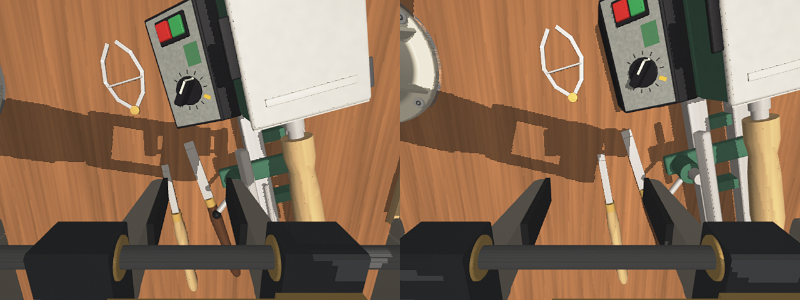

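Both wrist views show the dial clearly, at about (300,146) and (388,116) in full pixels. The cover lies level over the headstock. I'll zoom on the dial.

```bash
python3 -c "
import cv2,numpy as np
a=cv2.imread('pics/wc.png')[100:200,250:350];b=cv2.imread('pics/wd.png')[70:170,340:440]
z=lambda i:cv2.resize(i,(400,400),interpolation=cv2.INTER_CUBIC)
cv2.imwrite('pics/zcd.png',np.hstack([z(a),z(b)]))
for i,(x,y) in((a,(250,100)),(b,(340,70))):
  h=cv2.cvtColor(i,cv2.COLOR_BGR2HSV);m=cv2.inRange(h,(20,120,120),(35,255,255));M=cv2.moments(m,True);print('mark',M['m00'],x+M['m10']/M['m00'],y+M['m01']/M['m00'])
"
```

```text
mark 66.0 331.27272727272725 154.16666666666666
mark 79.0 420.1898734177215 124.87341772151899
```

View pics/zcd.png

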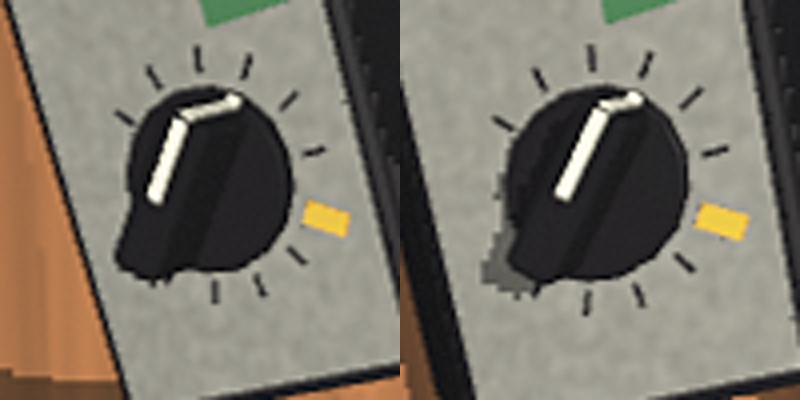

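The white pointer line on the bar's top runs (155,200)→(183,122) in the left crop and (563,195)→(605,110) in the right. The ticks and the yellow mark ring the dial on the panel plane. I'll triangulate the ticks, pointer and mark.

Create m.py:
```python
from h import *;import pickle
from scipy.optimize import least_squares
c,d=[pickle.load(open(f"w{n}.pkl","rb")) for n in"cd"]
A=lambda x,y:(250+x/4,100+y/4)
B=lambda x,y:(340+(x-400)/4,70+y/4)
T=[((125,117),(504,123)),((153,77),(540,78)),((198,58),(591,57)),((247,67),(646,64)),((289,100),(692,97)),((314,151),(715,151)),((297,255),(685,262)),((261,285),(639,294)),((215,291),(588,302)),((326,218),(723,221))]
X=np.array([tri(c,A(*a),d,B(*b))[0] for a,b in T])
q={n:tri(c,A(*a),d,B(*b)) for n,a,b in[("in",(155,200),(563,195)),("out",(183,122),(605,110)),("tip",(235,102),(635,98)),("skirt",(211,178),(597,182))]}
m=X.mean(0);n=np.linalg.svd(X-m)[2][2];n*=np.sign(n[2]);print("plane n",n.round(3),"tilt",np.degrees(np.arccos(n[2])),"yaw",np.degrees(np.arctan2(-n[1],-n[0])),"res",((X-m)@n).round(1))
yaw=np.radians(15);t=np.radians(27);n=np.array([-np.cos(yaw)*np.sin(t),-np.sin(yaw)*np.sin(t),np.cos(t)])
u=np.array([np.cos(yaw)*np.cos(t),np.sin(yaw)*np.cos(t),np.sin(t)]);r=np.cross(u,n)
L=np.c_[r,u,n]
Y=(X-m)@L
s=least_squares(lambda p:np.hypot(Y[:-1,0]-p[0],Y[:-1,1]-p[1])-p[2],[0,0,29]).x
C=m+L@[s[0],s[1],0];print("axis on panel",C.round(1),"r",s[2]);
for k,v in q.items(): print(k,v[0].round(1),v[1],((v[0]-C)@L).round(1))
p=(X-C)@L;print(p.round(1));print("clock",np.degrees(np.arctan2(p[:,0],p[:,1])).round(1))
v=(q["out"][0]-q["in"][0])@L;print("bar clock",np.degrees(np.arctan2(v[0],v[1])),"grip",(C+28*n).round(1))
```

```bash
python3 m.py
```

```text
plane n [-0.44  -0.13   0.888] tilt 27.32634322267442 yaw 16.462084854688232 res [ 0.4  0.9 -1.1 -0.8  0.4  0.   0.  -1.3  0.3  1.1]
axis on panel [519.7 -21.3 135.4] r 27.449254847623102
in [507.  -25.1 161.9] [[-0.1, -0.1], [0.1, 0.2]] [ 0.4  0.3 29.7]
out [513.8  -8.3 168.7] [[-0.1, -0.2], [0.1, 0.2]] [-14.1  13.1  30.7]
tip [524.7  -3.7 146. ] [[-0.1, -0.2], [0.1, 0.2]] [-15.6  13.2   5.2]
skirt [518.9 -21.1 137.3] [[-0.0, -0.0], [0.0, 0.0]] [-0.4  0.2  2.1]
[[-19.2 -19.5   0.5]
 [-26.2  -8.6   1.1]
 [-27.4   3.5  -0.8]
 [-22.3  15.5  -0.6]
 [-12.7  24.5   0.7]
 [ -0.3  27.3   0.1]
 [ 22.1  16.4  -0.2]
 [ 27.2   4.   -1.7]
 [ 26.2  -8.1  -0.1]
 [ 15.1  26.7   1. ]]
clock [-135.5 -108.1  -82.8  -55.2  -27.4   -0.5   53.5   81.6  107.2   29.4]
bar clock -48.493287989951725 grip [507.4 -24.6 160.3]
```

All of this fits:
- The panel tilt measures 27.3° and the bar top stands 30 mm off the panel.
- The mark sits at +29.4° and the pointer at −48.5°, so the turn is about 78°.

Next I work out the approach pose.

Create g.py:
```python
import sys,io,contextlib
with contextlib.redirect_stdout(io.StringIO()): from m import *
def rel(off,clock):
    a=np.radians(clock);x=np.sin(a)*r+np.cos(a)*u;z=-n;R=Ro.from_matrix(np.c_[x,np.cross(z,x),z])
    R0=rot();dp=C+off*n-arm.state()["tcp_pos"]
    print("rotvec",(R0.inv()*R).as_rotvec(degrees=True).round(2),"d now-tool",R0.inv().apply(dp).round(1),"d goal-tool",R.inv().apply(dp).round(1))
rel(float(sys.argv[1]),float(sys.argv[2]))
```

```bash
python3 g.py 85 -48.5
```

```text
rotvec [-23.99  12.8   26.38] d now-tool [ 87.8  30.4 123.9] d goal-tool [ 51.1 -58.8 133.9]
```

Scaled: 5.28 degrees is 0.528.

Request:
{"name": "drive_effector", "arguments": {"motion": [{"ax": -0.48,"ay": 0.256,"az": 0.528},{"ax": -0.48,"ay": 0.256,"az": 0.528},{"ax": -0.48,"ay": 0.256,"az": 0.528},{"ax": -0.48,"ay": 0.256,"az": 0.528},{"ax": -0.48,"ay": 0.256,"az": 0.528}], "finger_gap": 40}}

```text
time: 7.75
tcp_pos: [454.8, -119.4, 335.4]
tool_rot: [159.0, -17.7, 66.6]
ft_force: [-0.2, 0.6, 0.1]
gripper_width: 42.2
finger_force: 0.0
```

Request:
{"name": "drive_effector", "arguments": {"motion": [{"tx": 0.34,"ty": -0.4},{"tx": 0.34,"ty": -0.4,"tz": 0.3},{"tx": 0.34,"ty": -0.38,"tz": 0.8},{"tz": 0.8},{}]}}

```text
time: 8.25
tcp_pos: [465.3, -33.6, 241.4]
tool_rot: [159.5, -17.5, 66.8]
ft_force: [-0.6, 1.4, 0.2]
gripper_width: 40.2
finger_force: 0.0
```

```bash
python3 g.py 11 -48.5;python3 -c "
from h import *;print(arm.state()['joint_positions'].round())"
```

```text
rotvec [-0.45  0.01  0.09] d now-tool [ -0.6   3.4 108.8] d goal-tool [ -0.6   2.5 108.8]
[-14.  -8. 128.  21.  39.  -2.]
```

Request:
{"name": "drive_effector", "arguments": {"motion": [{"tx": -0.012,"ty": 0.064,"ax": -0.045},{"tz": 0.7},{"tz": 0.7},{}]}}

```text
time: 8.65
tcp_pos: [499.7, -30.1, 182.6]
tool_rot: [158.9, -17.5, 66.7]
ft_force: [-0.7, 0.1, -0.1]
gripper_width: 40.2
finger_force: 0.0
```

```bash
python3 g.py 11 -48.5; python3 w.py we
```

```text
rotvec [ 0.26  0.04 -0.03] d now-tool [ 1.1 -4.1 40.9] d goal-tool [ 1.1 -3.9 40.9]
```

View pics/we.png

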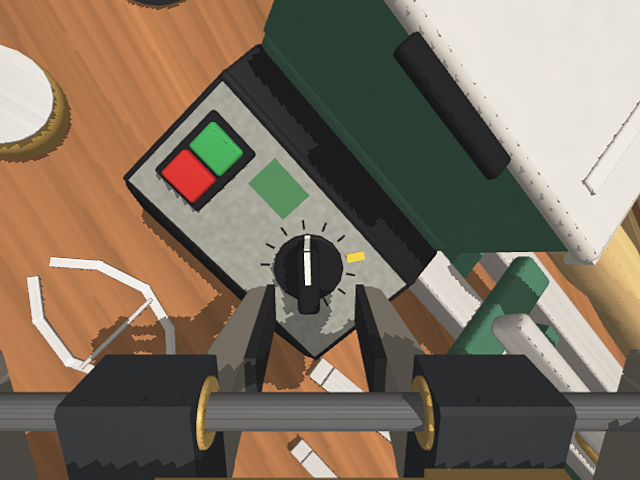

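The wrist view shows the bar upright in the picture and parallel to the pads. Its centre is near column 308 against the fingers' middle at 315, so I shift by −3.5 mm in tool y, then descend.

Scaled: 1 mm is 0.02, 20 mm is 0.4, 0.2 degrees is 0.02.

Request:
{"name": "drive_effector", "arguments": {"motion": [{"tx": 0.02,"ty": -0.074,"ax": 0.02},{"tz": 0.4},{"tz": 0.2},{},{}]}}

```text
time: 9.2
tcp_pos: [509.9, -24.2, 157.1]
tool_rot: [158.9, -17.5, 66.8]
ft_force: [-0.4, -0.2, -0.8]
gripper_width: 40.0
finger_force: 0.0
```

```bash
python3 g.py 11 -48.5
```

```text
rotvec [ 0.23 -0.01  0.02] d now-tool [-0.3 -0.8 13. ] d goal-tool [-0.3 -0.8 13. ]
```

Request:
{"name": "drive_effector", "arguments": {"motion": [{"ty": -0.016,"tz": 0.14},{"tz": 0.1},{}]}}

```text
time: 9.5
tcp_pos: [514.3, -22.2, 144.7]
tool_rot: [159.0, -17.5, 66.8]
ft_force: [0.4, -0.6, 0.7]
gripper_width: 40.0
finger_force: 0.0
```

Request:
{"name": "drive_effector", "arguments": {"motion": [{},{},{},{},{}], "finger_gap": 8, "force": 20}}

```text
time: 10.0
tcp_pos: [514.7, -22.4, 145.5]
tool_rot: [158.9, -17.5, 66.8]
ft_force: [0.4, -0.8, 0.5]
gripper_width: 12.8
finger_force: 20.0
```

```bash
python3 g.py 11 -48.5
```

```text
rotvec [0.23 0.01 0.03] d now-tool [-0.1  0.1  0.3] d goal-tool [-0.1  0.1  0.3]
```

Gripped squarely at 12.8 mm (bar 13 mm). Now the turn.

Scaled: 7 degrees is 0.7.

Request:
{"name": "drive_effector", "arguments": {"motion": [{"az": 0.7},{"az": 0.7},{"az": 0.7},{"az": 0.7},{}]}}

```text
time: 10.5
tcp_pos: [514.8, -22.6, 145.5]
tool_rot: [169.7, -25.3, 37.7]
ft_force: [1.0, -3.2, 0.6]
gripper_width: 13.0
finger_force: 20.0
```

Request:
{"name": "drive_effector", "arguments": {"motion": [{"az": 0.7},{"az": 0.7},{"az": 0.7},{"az": 0.7},{}]}}

```text
time: 11.0
tcp_pos: [514.9, -22.7, 145.5]
tool_rot: [-176.4, -27.0, 6.7]
ft_force: [1.5, -2.9, 0.6]
gripper_width: 12.8
finger_force: 20.0
```

Request:
{"name": "drive_effector", "arguments": {"motion": [{"az": 0.7},{"az": 0.7},{"az": 0.7},{},{}]}}

```text
time: 11.5
tcp_pos: [514.9, -22.8, 145.5]
tool_rot: [-166.6, -23.9, -16.0]
ft_force: [0.6, -4.6, 0.8]
gripper_width: 13.2
finger_force: 20.0
```

```bash
python3 g.py 11 29.8
```

```text
rotvec [ 0.09 -0.26  1.69] d now-tool [-0.2 -0.2  0.3] d goal-tool [-0.2 -0.2  0.3]
```

Scaled: 1.7 degrees is 0.17.

Request:
{"name": "drive_effector", "arguments": {"motion": [{"az": 0.17},{},{}]}}

```text
time: 11.8
tcp_pos: [514.8, -22.8, 145.5]
tool_rot: [-165.9, -23.5, -17.8]
ft_force: [0.4, -5.6, 0.5]
gripper_width: 13.2
finger_force: 20.0
```

Request:
{"name": "drive_effector", "arguments": {"motion": [{},{},{},{"tz": -0.4},{"tz": -0.8}], "finger_gap": 40}}

```text
time: 12.3
tcp_pos: [486.5, -28.7, 196.9]
tool_rot: [-165.7, -23.0, -18.0]
ft_force: [-0.1, -0.2, 1.4]
gripper_width: 40.1
finger_force: 0.0
```

Request:
{"name": "drive_effector", "arguments": {"motion": [{"tz": -0.8},{"tx": -0.4,"tz": -0.6},{"tx": -0.8},{"tx": -0.4},{}]}}

```text
time: 12.8
tcp_pos: [384.4, -13.5, 227.9]
tool_rot: [-165.7, -23.2, -18.1]
ft_force: [-0.2, -0.9, -0.1]
gripper_width: 39.9
finger_force: 0.0
```

```bash
python3 w.py wf
```

Request:
{"name": "drive_effector", "arguments": {"motion": [{"tx": -0.4,"ty": 0.8},{"tx": -0.2,"ty": 0.6},{}]}}

```text
time: 13.15
tcp_pos: [348.4, -72.8, 202.5]
tool_rot: [-165.7, -23.2, -18.4]
ft_force: [0.8, 0.3, -0.3]
gripper_width: 39.7
finger_force: 0.0
```

```bash
python3 w.py wg
```

Run:
```python
from h import *;import pickle
o=[]
for k in"fg":
    c=pickle.load(open(f"w{k}.pkl","rb"));p=P(c)@[519.7,-21.3,135.4,1];p=(p[:2]/p[2]).astype(int)
    x,y=max(p[0]-50,0),max(p[1]-50,0);i=cv2.imread(f"pics/w{k}.png")[y:y+100,x:x+100];print(k,p,x,y,i.shape)
    o.append(cv2.resize(i,(400,400),interpolation=cv2.INTER_CUBIC))
im=arm.capture("top")[:,:,::-1];cv2.imwrite("pics/top1.png",im)
cv2.imwrite("pics/zfg.png",np.hstack(o))
```

```text
f [315 129] 265 79 (100, 100, 3)
g [225  97] 175 47 (100, 100, 3)
```

View pics/zfg.png

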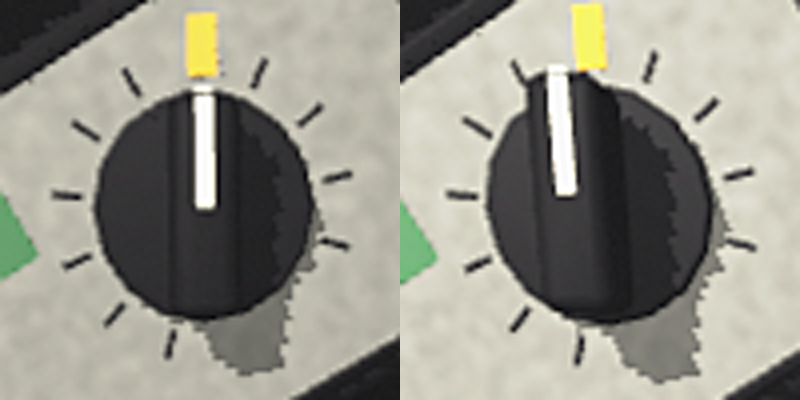

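The white pointer lines up with the yellow mark in the near-axial left view: line at (204,90–208), mark at (201,45). I'll check the angle by triangulation, and look at the cover in the top view.

Run:
```python
import io,contextlib
with contextlib.redirect_stdout(io.StringIO()): from m import *
f,g=[pickle.load(open(f"w{k}.pkl","rb")) for k in"fg"]
t=lambda a,b:tri(f,(265+a[0]/4,79+a[1]/4),g,(175+(b[0]-400)/4,47+b[1]/4))[0]
i,o,k=t((205,208),(566,194)),t((203,88),(557,67)),t((201.5,45),(590,37))
for v in(o-i,k-C): w=v@L;print(w.round(1),np.degrees(np.arctan2(w[0],w[1])).round(1))
a=cv2.imread("pics/top1.png")[120:320,250:450];s=arm.capture("scene")[:,:,::-1];b=s[160:320,270:430]
cv2.imwrite("pics/end.png",np.hstack([cv2.resize(x,(400,400),interpolation=cv2.INTER_CUBIC) for x in(a,b)]))
```

```text
[10.1 18.  -1.5] 29.2
[15.  25.6 -0.5] 30.4
```

View pics/end.png

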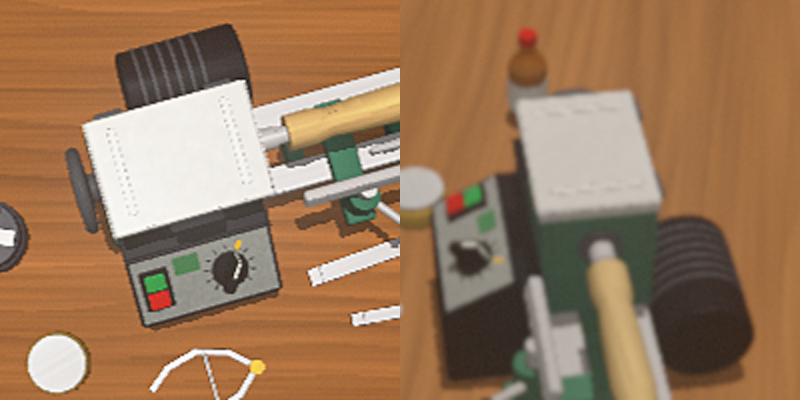

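The cover is flat and shut in both views, the pointer is within about 1° of the mark, and nothing else has moved. I'm handing it in.

```bash
python3 -c "
from station import arm;print(arm.finish_job())"
```

```text
the job is handed in; nothing more can be done
None
```

The belt cover is pressed fully shut and stayed shut, the speed dial's pointer is within about 1° of the yellow mark, nothing else in view had moved, and I handed the job in after about 13 s of robot time.

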